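Seat a tub lid in the shuttle press

TASK

The tall tub in the nest of the pedal press has its lid laid on but not snapped home. Push the press's shuttle in by its black handle until the detent holds it under the ram, then press the pedal down to its stop so that the press snaps the lid fully on, and let the pedal come back up. Leave the shuttle in, seat the lid with the press and never with the gripper (do not touch the tub), and leave the finished tub, the sleeve of lids and the label gun where they stand.

Things in the scene. Friction and masses are not known exactly. Their poses are not given: they have to be found in the camera images.
- press: Fixed steel bench press, 370 x 280 x 350 mm. Origin on the table directly below its ram (round white pad, 110 mm across, underside 195 mm above the table when up). x points away from the operator to the white column at the back (98 to 134 mm behind the origin), y to the operator's left, z up. The shuttle rails run along x; the pedal is on the right (-y) side.
- shuttle (a joint): Slide of the shuttle (flat aluminium plate with a round white nest that carries the tub) along the press's +x: 0 at the loading stop at the front, 0.105 m at the back stop under the ram. A spring detent must be passed over the last 17 mm (about 5 N) and then holds the shuttle at 0.105.
- shuttle_grip (a point): Upper part of the shuttle's upright round black handle, 21 mm thick (flaring to 28 mm near the top); the point is on its axis 100 mm above the table, the handle stands from 40 to 120 mm above the table, 135 mm in front of the middle of the tub. It moves with the shuttle.
- pedal_tread (a point): Middle of the top of the spring pedal's ribbed black rubber tread, 100 mm (along the press's x) x 84 mm: 100 mm above the table when up, 33 mm when down on its stop; moves with the pedal. Hinge along the press's y, 265 mm behind this point, so the tread moves almost straight down and draws the ram down 15 mm. Needs about 4 N at first, 10 to 20 N near the stop; springs back up.
- tub: Tall clear tub of herbs, 118 mm across, loose in the shuttle's nest; its origin is the centre of its underside (40 mm above the table), z up. With its lid seated it is 140 mm high.
- tub_lid (a joint): How far the tub's translucent white lid (134 x 127 x 20 mm) has been pushed down onto the rim: 0 to 0.003 m at the start (lid standing proud), 0.008 fully home. It stays where it is pushed.
- closed_tub: Bystander: a finished tub with its lid on, 126 mm across and 140 mm high, standing on the table to the left; origin at the centre of its underside.
- lid_sleeve: Bystander: upright stack of lids in a film sleeve, 116 mm across and 114 mm high, on the table to the left; origin at the centre of its underside.
- label_gun: Bystander: label gun lying on the table at the front right, 226 x 108 x 43 mm; origin at the centre of its underside.
There are look-alikes about, which are no part of the job. What is shaped like the tub but pink is not meant.

How it is judged:
By the outcome, as a careful person would: the job done as asked, in the order asked, and still so for the second after the job is handed in, with the robot touching nothing.
It also fails if it takes over 48 s, if anything falls off the work surface, if the arm or the gripper's body presses on something with over 40 N, if the wrist force passes 120 N, or if a joint passes its speed limit or range.

ROBOT

A 6-joint arm with a two-finger parallel gripper is mounted at the origin on a cart in front of the work surface, level with it; the furniture and walls round the work are solid. World frame = base frame: x ahead of the robot, y to its left, z up, the work surface at z = 0. Lengths are in mm, angles in rad, forces in N, time in s.
With the tool pointing down it reaches from about 350 to 975 mm from the base axis. Payload 7.1 kg.
Tool frame: the origin (TCP) lies midway between the tips of the shut fingers; the grasp point (between the pads) lies 19 mm behind it; z points along the fingers, y is the line along which they close (so a half turn about z gives the same grasp; the last joint's range is limited). The gripper opens to 88 mm and grips with 3 to 60 N. Pads are 20 mm wide; open, the fingers measure 115 mm over their backs; the gripper's body (75 mm by 178 mm) begins 61 mm behind the grasp point.
Start: joints at [-1.228, 0.423, 1.63, -0, 1.089, -0.019], TCP at [221.24, -584.515, 222.675] pointing down, gripper open.
Joint ranges: [-3, 3], [-0.9, 2.11], [0.09, 2.58], [-1.31, 4.45], [0.11, 2.69], [-2.54, 2.54]. Speed limits (rad/s): [2.39, 2.39, 3.01, 3.14, 3.14, 3.14].

INTERFACE

Orientations are given as a rotation vector (axis times angle).
In Python, from workcell import ctrl gives the robot as it stands. The module is installed in compiled form; this text tells all that it offers.
- The arm moves only by the tool apply_moves, never from a script. Its argument "targets" is a list of rows, each a list of 3 entries, a list of its own where there are three numbers: the opening, from -1 (shut) to 1 (fully open), then the shift along the tool's x, y, z normalised to -1 to 1, where 1 is 5 cm, then the turn, a rotation vector about the tool's x, y, z normalised to -1 to 1, where 1 is 90 degrees. In form: [[jaw, [x, y, z], [wx, wy, wz]], ...]. A call has 1 to 8 rows; each row shifts and turns the commanded pose from where the row before left it, along the tool's axes as they then stand; what a row does not reach is not made up. A row lasts 1/8 s, in which the tool goes at most 62.5 mm and 10.7 degrees, less where a joint would pass 70% of its speed; a pose out of reach is approached as far as the arm can. A call with a number of a shift or a turn outside -1 to 1 is refused whole. A call with a gripper value outside its range is refused whole. The fingers move at their own pace and stop on an object; the grip force is fixed at half the most. Time passes only in rows, so rows that do not move let the fingers close. It gives the time, the measured TCP pose, the force, the opening and the grip force at its end, in the units of the state.
- ctrl.get_obs(): the state, without advancing time (a new reading comes with each control period).
- ctrl.get_image(name): name is "scene" or "top" or "wrist"; returns a dict with "pixels" (480x640x3 uint8, blue, green, red), "camera_matrix" (3x3 intrinsics, pixels), "view" (4x4, takes a point from world to camera coordinates); the wrist camera has in their place "hand_eye" (4x4, takes a point from camera to tool coordinates, whose origin is the TCP and whose axes are the flange's). Camera axes: x right, y down, z forward; pixel columns grow to the right and rows downward; lengths in mm; the calibration is good to about 2 mm. A picture is of the moment at which its call begins: read the wrist's pose just before it. There is no depth.
- ctrl.close_job(): hands the job in; it is judged then, once.
Trained networks look in the newest picture that a camera, given by its name, has taken for a name from the list of things; names that differ only in an ending like _2 or _b are one class to them, and where a whole thing is asked for, a point or a joint stands for the part that bears it (a point fixed in the world has none). Each returns a list of dicts, best first, with "score" (0 to 1); they miss things now and then, are a little off and sometimes report something else, mostly with a low value. They report only what shows in the picture. A call takes as long as a camera call. They do not tell look-alikes from the thing itself.
- ctrl.masks_of(label, camera): "region" (480x640 bool, what is visible of it) and "bbox" ([left, top, right, bottom] in pixels, round what is visible of it).
- ctrl.pinpoint(label, camera): "xy" ([column, row] in pixels: a listed point, or the origin of a listed thing).
The state is a dict: "t": time; "qpos": joint angles; "qvel": joint speeds; "joint_torque": joint torques, N m; "ee_pos": TCP position; "orientation": TCP orientation; "ft_force": force on the tool from outside, world axes, zero at the start; "moment": the same for the moment, N m; "width": finger opening in mm; "grasp_force": force on a finger pad.
Only numpy, scipy, OpenCV 4.12 (cv2) and the standard library are available. Lean on these libraries where they do the work, as an engineer would, in place of code of your own. Each camera call takes 0.05 s, during which the arm holds its last target. There are 200 camera calls.

## Working session

There is one attempt and no reset: what is moved stays moved. The work goes in short steps, Python scripts to look and compute and a tool call to move; the robot and the scene stay as the last step left them, time stands still between calls to the robot, and variables do not carry over. Pictures are saved under pics/ and viewed, at most 10 in all, crops included, and the job is handed in when it is done.

Besides the shell and the picture viewer there is one more tool, called by a JSON object that holds its "fn" and its "kwargs", one argument or row to a line. apply_moves: Moves the arm, as the interface text tells. Scaled input: -1 to 1 covers 5 cm each way for a shift and 90 degrees each way for a turn. Its arguments: {"type":"object","properties":{"targets":{"type":"array"}},"required":["targets"]}

```bash
mkdir -p pics
cat > h.py <<'E'
from workcell import ctrl
import numpy as np, cv2
def tri(px):  # px: list of (cam image, xy)
    A=[];b=[]
    for im,xy in px:
        P=np.array(im["camera_matrix"])@np.array(im["view"])[:3]
        for i in (0,1):
            r=xy[i]*P[2]-P[i]; A.append(r[:3]/np.linalg.norm(r[:3])); b.append(-r[3]/np.linalg.norm(r[:3]))
    return np.linalg.lstsq(np.array(A),np.array(b),rcond=None)[0]
def proj(im,p):
    q=np.array(im["camera_matrix"])@(np.array(im["view"])[:3]@np.r_[p,1]); return q[:2]/q[2]
E
python3 - <<'E'
from h import *
s=ctrl.get_obs(); print(s["t"],s["ee_pos"],s["orientation"],s["width"],s["ft_force"])
I={c:ctrl.get_image(c) for c in("scene","top")}
for c in I: cv2.imwrite(f"pics/{c}0.png",I[c]["pixels"])
for l in ["press","shuttle_grip","pedal_tread","tub","closed_tub","lid_sleeve","label_gun"]:
    r={c:ctrl.pinpoint(l,c) for c in I}
    for c in I: print(l,c,[(np.round(d["xy"],0),round(d["score"],2)) for d in r[c]][:3])
    if r["scene"] and r["top"]:print("  ",np.round(tri([(I[c],r[c][0]["xy"]) for c in I]),1))
E
```

```text
0.0 [ 221.05965661 -584.00427766  221.89906956] [-3.08885232e+00 -5.64953565e-01  3.97911019e-04] 87.78928900332235 [-0.75796369  0.21406075  0.18664892]
press scene [(array([329., 249.]), 0.85)]
press top []
shuttle_grip scene []
shuttle_grip top [(array([327., 274.]), 0.94)]
pedal_tread scene [(array([388., 241.]), 0.62), (array([331., 248.]), 0.36)]
pedal_tread top []
tub scene [(array([323., 256.]), 0.7), (array([467., 272.]), 0.6)]
tub top [(array([322., 249.]), 0.67)]
   [584.8   3.1  17.9]
closed_tub scene [(array([158., 300.]), 0.82)]
closed_tub top [(array([197., 309.]), 0.78)]
   [446.4 344.  -19.6]
lid_sleeve scene [(array([184., 257.]), 0.68)]
lid_sleeve top [(array([202., 258.]), 0.58), (array([326., 247.]), 0.52)]
   [606.2 337.1 -12.1]
label_gun scene [(array([458., 337.]), 0.83)]
label_gun top [(array([446., 326.]), 0.81)]
   [ 325.8 -272.6   14.5]
```

View pics/scene0.png

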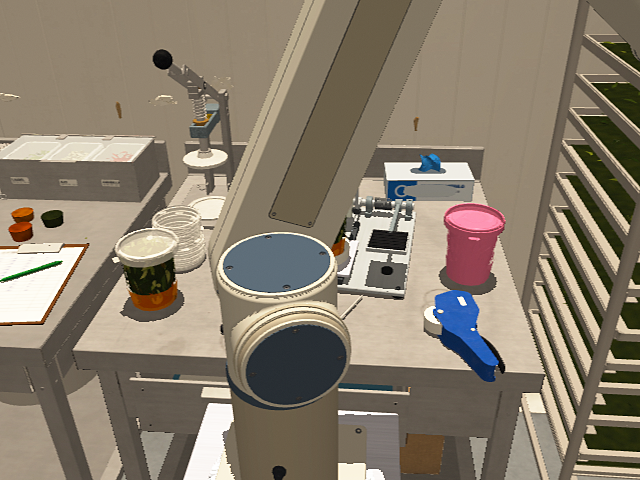

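View pics/top0.png

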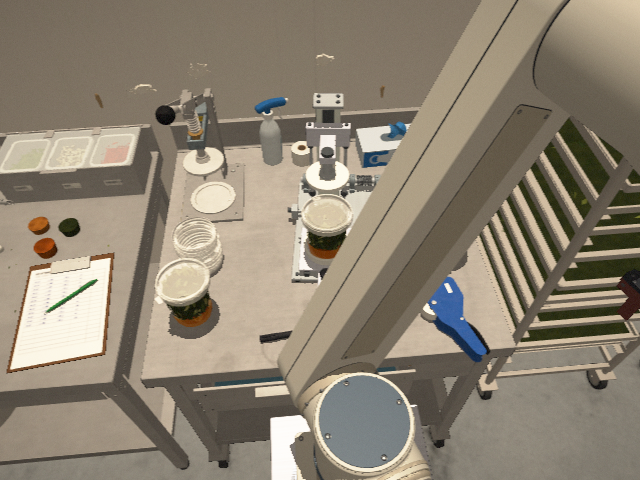

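The arm hides the handle in both views. The tub to be lidded is at about top (327,225), the pedal tread at scene (388,241), and the pink look-alike at scene (472,243). I'll get rough positions from the text heights.

```bash
cat >> h.py <<'E'
def ray(im,xy,z):
    V=np.array(im["view"]);R=V[:3,:3];c=-R.T@V[:3,3]
    d=R.T@np.linalg.inv(im["camera_matrix"])@np.r_[xy,1]; return c+d*(z-c[2])/d[2]
E
python3 - <<'E'
from h import *
from scipy.spatial.transform import Rotation as Ro
I={c:ctrl.get_image(c) for c in("scene","top","wrist")}
print("grip",ray(I["top"],[327,274],100),"pedal",ray(I["scene"],[388,241],100),"tub lid",ray(I["top"],[327,213],190), "pink top",ray(I["scene"],[474,215],140))
print("plate corner FR, FL(top)",ray(I["scene"],[404,296],8),ray(I["top"],[293,280],8))
for c in("scene","top"):
  V=I[c]["view"];print(c,-V[:3,:3].T@V[:3,3])
print(np.round(I["wrist"]["hand_eye"],3)); s=ctrl.get_obs()
print(Ro.from_rotvec(s["orientation"]).as_matrix().round(3))
E
```

```text
grip [441.30183846   8.06823347 100.        ] pedal [ 527.48399358 -144.48307608  100.        ] tub lid [555.44271462  -2.90963738 190.        ] pink top [ 580.22910403 -325.60292875  140.        ]
plate corner FR, FL(top) [ 459.79692168 -180.96352007    8.        ] [495.26787667  91.9639445    8.        ]
scene [-559.838118   -103.55462901  753.15392903]
top [-211.19351182   67.4234211  1029.72023913]
[[ 0.0000e+00 -9.6400e-01 -2.6400e-01  7.1684e+01]
 [ 1.0000e+00  0.0000e+00  1.0000e-03 -1.2100e+00]
 [-0.0000e+00 -2.6400e-01  9.6400e-01 -1.6181e+02]
 [ 0.0000e+00  0.0000e+00  0.0000e+00  1.0000e+00]]
[[ 0.935  0.354 -0.   ]
 [ 0.354 -0.935 -0.   ]
 [-0.     0.    -1.   ]]
```

{"fn": "apply_moves", "kwargs": {
  "targets": [
    [1, [0, 0, -0.4], [0, 0, 0.0575]],
    [1, [0, 0, -0.4], [0, 0, 0.0575]],
    [1, [0, 0, -0.4], [0, 0, 0.0575]],
    [1, [0, 0, -0.4], [0, 0, 0.0575]],
    [1, [0.3, -0.9, 0], [0, 0, 0]],
    [1, [0.3, -0.9, 0], [0, 0, 0]],
    [1, [0.3, -0.9, 0], [0, 0, 0]],
    [1, [0.3, -0.9, 0], [0, 0, 0]]
  ]
}}

```text
t: 1.95
ee_pos: [281.4, -403.1, 302.8]
orientation: [3.141, 0.0, 0.0]
ft_force: [0.4, -0.7, -0.1]
width: 87.7
grasp_force: 0.0
```

{"fn": "apply_moves", "kwargs": {
  "targets": [
    [1, [0.3, -0.9, 0], [0, 0, 0]],
    [1, [0.3, -0.9, 0], [0, 0, 0]],
    [1, [0.3, -0.9, 0], [0, 0, 0]],
    [1, [0.3, -0.9, 0], [0, 0, 0]],
    [1, [0.3, -0.9, 0], [0, 0, 0]],
    [1, [0, 0, 0], [0, 0, 0]],
    [1, [0, 0, 0], [0, 0, 0]]
  ]
}}

```text
t: 2.82
ee_pos: [356.1, -179.7, 302.9]
orientation: [3.141, 0.002, 0.001]
ft_force: [-0.6, 0.1, 0.6]
width: 87.6
grasp_force: 0.0
```

```bash
cat >> h.py <<'E'
from scipy.spatial.transform import Rotation as Ro
def grab(c):
    s=ctrl.get_obs(); im=ctrl.get_image(c)
    if c=="wrist":
        T=np.eye(4);T[:3,:3]=Ro.from_rotvec(s["orientation"]).as_matrix();T[:3,3]=s["ee_pos"]
        im["view"]=np.linalg.inv(T@np.array(im["hand_eye"]))
    return im
E
cat > look.py <<'E'
from h import *
import sys
n=sys.argv[1]
I={c:grab(c) for c in("scene","top","wrist")}
s=ctrl.get_obs(); print(s["t"],np.round(s["ee_pos"],1),np.round(s["orientation"],3),s["ft_force"])
for c in I: cv2.imwrite(f"pics/{c}{n}.png",I[c]["pixels"])
for l,z in [("shuttle_grip",100),("pedal_tread",100),("tub",40),("press",0)]:
    pr=[]
    for c in I:
        for d in ctrl.pinpoint(l,c)[:2]:
            print(l,c,np.round(d["xy"]),round(d["score"],2),np.round(ray(I[c],d["xy"],z),1))
        d=ctrl.pinpoint(l,c)
        if d and d[0]["score"]>.6: pr.append((I[c],d[0]["xy"]))
    if len(pr)>1: print("  tri",np.round(tri(pr),1))
E
python3 look.py 1
```

```text
2.975 [ 355.8 -180.4  302.7] [ 3.141e+00 -2.000e-03 -0.000e+00] [-0.07359108  0.91864375  1.21161806]
shuttle_grip top [328. 276.] 0.78 [435.4   7.4 100. ]
shuttle_grip wrist [ 76. 123.] 0.7 [429.5  18.6 100. ]
  tri [428.3   9.7 112.9]
pedal_tread scene [392. 240.] 0.59 [ 530.9 -153.2  100. ]
pedal_tread top [383. 236.] 0.7 [ 544.  -145.4  100. ]
tub scene [322. 254.] 0.94 [5.635e+02 4.000e-01 4.000e+01]
tub scene [467. 273.] 0.66 [ 505.8 -312.8   40. ]
tub top [442. 246.] 0.64 [ 544.4 -308.3   40. ]
tub top [325. 245.] 0.61 [5.788e+02 1.000e-01 4.000e+01]
  tri [ 224.1 -102.8  342.5]
press scene [332. 248.] 0.62 [652.8 -18.    0. ]
press top [446. 325.] 0.5 [ 333.  -272.5    0. ]
press wrist [400. 211.] 0.44 [ 336.5 -272.4    0. ]
```

Run:
```python
import cv2
a=cv2.imread("pics/top1.png")[60:310,240:480]; b=cv2.imread("pics/wrist1.png")
a=cv2.resize(a,(480,500),interpolation=cv2.INTER_CUBIC)
cv2.imwrite("pics/a1.png",a);
```

```text
(no output)
```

View pics/a1.png

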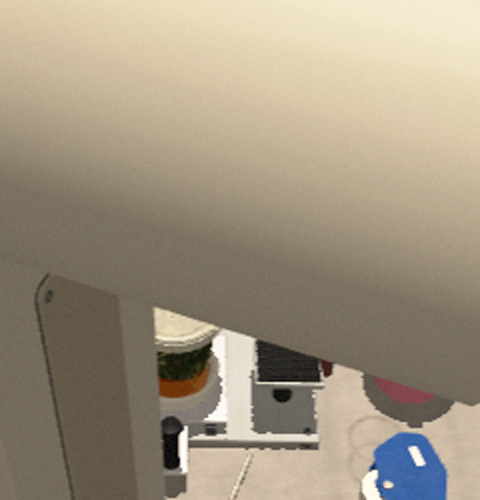

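View pics/wrist1.png

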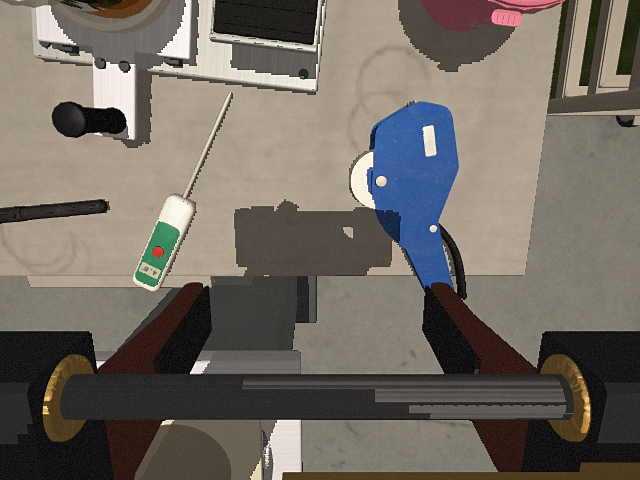

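Wrist view: the handle top is at (70,119) and its base at about (115,120). The tread's front edge runs (210,40)–(316,52) and the press plate's front edge (40,57)–(318,92), so the press is yawed a few degrees. I'll move over the handle for a second view.

{"fn": "apply_moves", "kwargs": {
  "targets": [
    [1, [0, -0.8, 0], [0, 0, 0]],
    [1, [0, -0.8, 0], [0, 0, 0]],
    [1, [0, -0.8, 0], [0, 0, 0]],
    [1, [0, 0, 0], [0, 0, 0]]
  ]
}}

```text
t: 4.68
ee_pos: [355.8, -57.8, 302.7]
orientation: [-3.141, -0.007, -0.0]
ft_force: [-0.2, -0.0, -0.3]
width: 87.7
grasp_force: 0.0
```

```bash
sed -i 's/^I={c.*/&\nimport pickle; pickle.dump(I,open(f"I{n}.pkl","wb"))/' look.py; python3 look.py 2
```

```text
4.825 [356.2 -59.9 302.8] [3.141e+00 1.000e-03 0.000e+00] [ 0.15454722  0.25417773 -0.34895597]
shuttle_grip wrist [228. 120.] 0.79 [431.9  14.4 100. ]
pedal_tread scene [388. 239.] 0.87 [ 534.9 -144.1  100. ]
tub scene [467. 274.] 0.92 [ 504.7 -312.7   40. ]
tub scene [322. 255.] 0.77 [557.4  -1.2  40. ]
press scene [330. 247.] 0.87 [655.1 -10.9   0. ]
press scene [323. 254.] 0.58 [622.4   1.4   0. ]
```

View pics/wrist2.png

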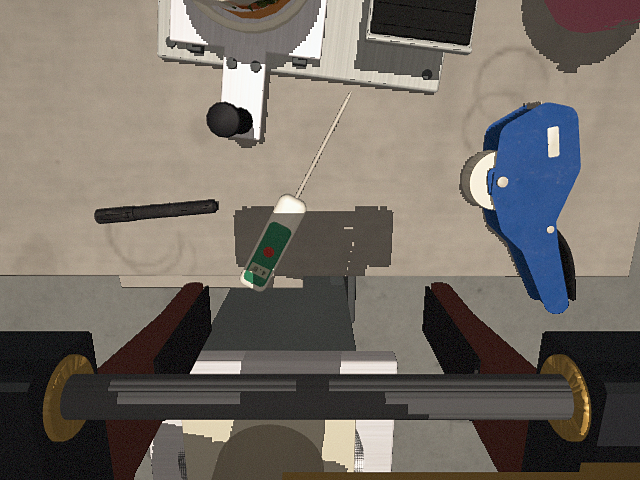

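Second wrist view: handle top at about (225,120), tread front edge (370,40)–(472,53), plate front edge (160,60)–(437,92).

Run:
```python
from h import *
import cv2
s=ctrl.get_obs()
im2=grab("wrist")
T=np.eye(4);T[:3,:3]=np.diag([1,-1,-1.]);T[:3,3]=[355.8,-180.2,302.8]
im1=dict(im2); im1["view"]=np.linalg.inv(T@np.array(im2["hand_eye"]))
print("hand top",tri([(im1,[69,119]),(im2,[225,120])]),"pin",tri([(im1,[76,123]),(im2,[228,120])]))
print("tread FL,FR",tri([(im1,[210,40]),(im2,[369,39])]),tri([(im1,[316,53]),(im2,[472,53])]))
for z in(95,): print("tread",ray(im2,[369,39],z),ray(im2,[472,53],z))
for z in (5,20):
  a,b=ray(im2,[160,61],z),ray(im2,[437,92],z);d=a-b;print("plate",a,b,"yaw",np.degrees(np.arctan2(-d[0],d[1])))
I=grab("scene");print("pink",ray(I,[467,283],0), ray(I,[474,215],140))
```

```text
hand top [431.87797168  12.34855462 121.06523939] pin [430.46674109  11.77665756 112.59700361]
tread FL,FR [490.49657246 -98.33994563 111.38374984] [ 481.68198986 -178.8891159   107.36686212]
tread [ 493.93470441 -100.16677226   95.        ] [ 483.72924969 -183.04030649   95.        ]
plate [489.77413007  98.21824906   5.        ] [ 460.7071386  -181.26505393    5.        ] yaw -5.93756373764686
plate [487.73479807  93.10130481  20.        ] [ 459.61662301 -177.25899202   20.        ] yaw -5.937563737646863
pink [ 527.75487597 -319.67121012    0.        ] [ 580.22910403 -325.60292875  140.        ]
```

{"fn": "apply_moves", "kwargs": {
  "targets": [
    [1, [0, 0, 0], [0, 0, 0.07]],
    [1, [0.26, -0.54, 0.6], [0, 0, 0]],
    [1, [0.26, -0.54, 0.6], [0, 0, 0]],
    [1, [0.26, -0.54, 0.6], [0, 0, 0]],
    [1, [0, 0, 0.4], [0, 0.111, 0]],
    [1, [0, 0, 0.3], [0, 0.111, 0]],
    [1, [0, 0, 0], [0, 0, 0]],
    [1, [0, 0, 0], [0, 0, 0]]
  ]
}}

```text
t: 7.12
ee_pos: [407.7, 16.5, 179.0]
orientation: [3.071, -0.169, 0.539]
ft_force: [-0.2, -0.8, 1.3]
width: 87.7
grasp_force: 0.0
```

```bash
cat > d.py <<'E'
from h import *
import sys
g=np.array([float(v) for v in sys.argv[1:4]])
s=ctrl.get_obs();R=Ro.from_rotvec(s["orientation"]).as_matrix()
print(s["t"],np.round(s["ee_pos"],1),"toolz",R[:,2].round(3),"x",R[:,0].round(3),"q",np.round(s["qpos"],2),"units",(R.T@(g-s["ee_pos"])/50).round(2),np.round(s["ft_force"],1))
E
python3 d.py 438 12 79
python3 - <<'E'
from h import *
im=grab("wrist");cv2.imwrite("pics/w3.png",im["pixels"])
print([(d["xy"],d["score"]) for d in ctrl.pinpoint("shuttle_grip","wrist")],proj(im,[431.5,13,100]),proj(im,[431.5,13,120]))
E
```

```text
7.125 [407.7  16.5 179. ] toolz [ 0.339 -0.037 -0.94 ] x [ 0.935 -0.103  0.341] q [ 0.05  0.05  2.34 -0.14  0.42  1.85] units [-0.1   0.02  2.09] [-0.2 -0.8  1.3]
[([316.6, 253.4], 0.75)] [319.18791721 256.15465504] [319.41359201 254.40707984]
```

View pics/w3.png

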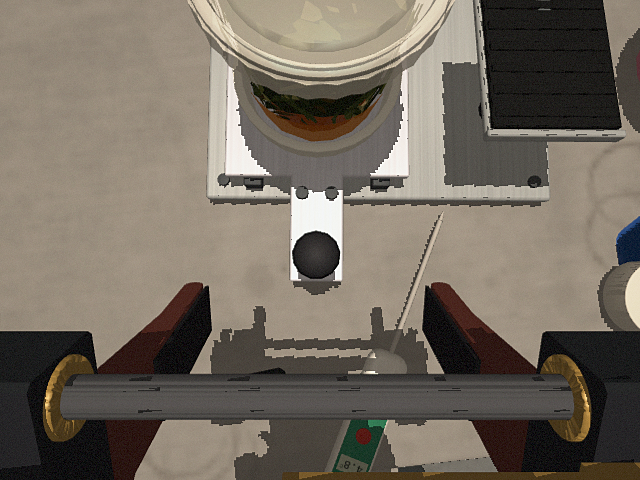

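Press edges now run square to the image, and the handle is centred at (316,255), right where I predicted. Descending and closing.

{"fn": "apply_moves", "kwargs": {
  "targets": [
    [1, [-0.03, 0, 0.7], [0, 0, 0]],
    [1, [-0.03, 0, 0.7], [0, 0, 0]],
    [1, [-0.04, 0, 0.69], [0, 0, 0]],
    [1, [0, 0, 0], [0, 0, 0]],
    [-1, [0, 0, 0], [0, 0, 0]],
    [-1, [0, 0, 0], [0, 0, 0]],
    [-1, [0, 0, 0], [0, 0, 0]],
    [-1, [0, 0, 0], [0, 0, 0]]
  ]
}}

```text
t: 8.22
ee_pos: [437.4, 13.2, 78.8]
orientation: [3.071, -0.168, 0.543]
ft_force: [0.5, 0.2, -0.2]
width: 51.1
grasp_force: 0.0
```

```bash
python3 d.py 542.5 0.5 79
```

```text
8.225 [437.4  13.2  78.8] toolz [ 0.341 -0.037 -0.939] x [ 0.934 -0.103  0.343] q [ 0.04  0.35  2.35 -0.48  0.11  2.19] units [1.99 0.02 0.72] [ 0.5  0.2 -0.2]
```

{"fn": "apply_moves", "kwargs": {
  "targets": [
    [-1, [0, 0, 0], [0, 0, 0]],
    [-1, [0, 0, 0], [0, 0, 0]],
    [-1, [0, 0, 0], [0, 0, 0]],
    [-1, [0, 0, 0], [0, 0, 0]]
  ]
}}

```text
t: 8.72
ee_pos: [437.3, 13.6, 78.0]
orientation: [3.071, -0.167, 0.542]
ft_force: [0.5, 4.7, 0.3]
width: 26.1
grasp_force: 30.0
```

Gripped. Pushing in along the press x axis.

{"fn": "apply_moves", "kwargs": {
  "targets": [
    [-1, [0.282, 0, 0.103], [0, 0, 0]],
    [-1, [0.282, 0, 0.103], [0, 0, 0]],
    [-1, [0.282, 0, 0.103], [0, 0, 0]],
    [-1, [0.282, 0, 0.103], [0, 0, 0]],
    [-1, [0.282, 0, 0.103], [0, 0, 0]],
    [-1, [0.282, 0, 0.103], [0, 0, 0]],
    [-1, [0.282, 0, 0.103], [0, 0, 0]],
    [-1, [0, 0, 0], [0, 0, 0]]
  ]
}}

```text
t: 9.72
ee_pos: [542.7, 1.4, 77.6]
orientation: [3.071, -0.168, 0.542]
ft_force: [6.0, -3.7, -7.7]
width: 26.0
grasp_force: 30.0
```

```bash
python3 d.py 541.8 1.5 79
```

```text
9.725 [542.7   1.4  77.6] toolz [ 0.34  -0.037 -0.94 ] x [ 0.934 -0.103  0.342] q [ 0.    0.45  2.13 -0.18  0.22  1.85] units [-0.01  0.   -0.03] [ 6.  -3.7 -7.7]
```

{"fn": "apply_moves", "kwargs": {
  "targets": [
    [-1, [0.05, 0, 0.018], [0, 0, 0]],
    [-1, [0, 0, 0], [0, 0, 0]],
    [-1, [0, 0, 0], [0, 0, 0]]
  ]
}}

```text
t: 10.1
ee_pos: [543.1, 1.3, 77.4]
orientation: [3.071, -0.168, 0.538]
ft_force: [-3.0, -0.5, 0.5]
width: 26.3
grasp_force: 30.0
```

{"fn": "apply_moves", "kwargs": {
  "targets": [
    [-1, [0.06, 0, 0.022], [0, 0, 0]],
    [-1, [0, 0, 0], [0, 0, 0]],
    [1, [0, 0, 0], [0, 0, 0]],
    [1, [0, 0, 0], [0, 0, 0]],
    [1, [0, 0, 0], [0, 0, 0]],
    [1, [0, 0, 0], [0, 0, 0]],
    [1, [0, 0, 0], [0, 0, 0]],
    [1, [0, 0, 0], [0, 0, 0]]
  ]
}}

```text
t: 11.1
ee_pos: [547.3, 1.0, 77.8]
orientation: [3.071, -0.168, 0.541]
ft_force: [0.5, -0.2, 0.5]
width: 83.0
grasp_force: 0.0
```

Run:
```python
from h import *
im=grab("wrist");cv2.imwrite("pics/w4.png",im["pixels"])
print([(d["xy"],ray(im,d["xy"],100),d["score"]) for d in ctrl.pinpoint("shuttle_grip","wrist")])
print([(d["xy"],ray(im,d["xy"],100),d["score"]) for d in ctrl.pinpoint("pedal_tread","wrist")])
```

```text
[([317.8, 339.1], array([536.87964097,   2.46111   , 100.        ]), 0.72)]
[]
```

View pics/w4.png

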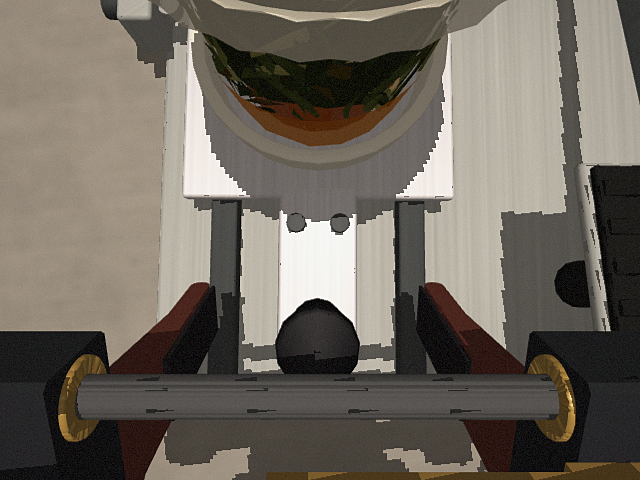

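The shuttle is fully in: the handle is at about x=537 (105 mm of travel) and the tub stands upright. Next I retreat and shut the fingers.

{"fn": "apply_moves", "kwargs": {
  "targets": [
    [1, [0, 0, -0.5], [0, 0, 0]],
    [1, [0, 0, -0.7], [0, 0, 0]],
    [1, [0, 0, -0.7], [0, 0, 0]],
    [-1, [0, 0, -0.6], [0, 0, 0]],
    [-1, [0, 0.7, 0], [0, 0, 0]],
    [-1, [0, 0.7, 0], [0, 0, 0]],
    [-1, [0, 0.7, 0], [0, 0, 0]],
    [-1, [0, 0.6, 0], [0, 0, 0]]
  ]
}}

```text
t: 12.25
ee_pos: [489.8, -129.7, 195.5]
orientation: [3.071, -0.169, 0.541]
ft_force: [1.0, -0.1, 0.6]
width: 41.4
grasp_force: 0.0
```

```bash
python3 d.py 539.5 -134.5 125
python3 - <<'E'
from h import *
im=grab("wrist");cv2.imwrite("pics/w5.png",im["pixels"])
for c in ("wrist","scene"):
  if c=="scene": im=grab(c)
  print([(d["xy"],ray(im,d["xy"],100),d["score"]) for d in ctrl.pinpoint("pedal_tread",c)])
E
```

```text
12.25 [ 489.8 -129.7  195.5] toolz [ 0.34  -0.038 -0.94 ] x [ 0.934 -0.103  0.342] q [-0.33  0.17  2.14  0.15  0.5   1.23] units [ 0.46 -0.01  1.67] [ 1.  -0.1  0.6]
[([329.3, 216.1], array([ 539.5237431, -142.6341005,  100.       ]), 0.78), ([149.6, 82.6], array([640.95713121, -34.44556528, 100.        ]), 0.62)]
[([389.1, 241.1], array([ 527.22330867, -146.79193412,  100.        ]), 0.78), ([329.3, 246.3], array([498.11156928, -22.21614225, 100.        ]), 0.61)]
```

View pics/w5.png

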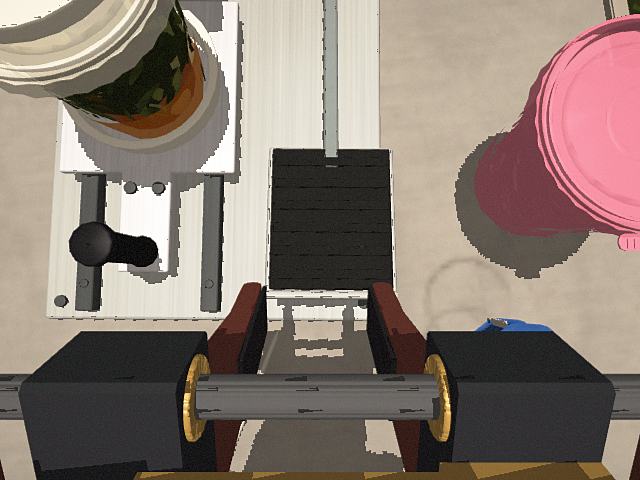

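The tread is centred at (330,220), about (540,-143), and the pink tub is well to the right. Moving above the tread.

{"fn": "apply_moves", "kwargs": {
  "targets": [
    [-1, [0.15, 0, 0.55], [0, 0, 0]],
    [-1, [0.15, 0, 0.55], [0, 0, 0]],
    [-1, [0.15, 0, 0.55], [0, 0, 0]],
    [-1, [0, 0, 0], [0, 0, 0]],
    [-1, [0, 0, 0], [0, 0, 0]]
  ]
}}

```text
t: 13.08
ee_pos: [538.7, -133.0, 125.8]
orientation: [3.071, -0.167, 0.54]
ft_force: [0.4, 0.9, -0.1]
width: 0.8
grasp_force: 0.0
```

```bash
python3 d.py 541 -136 40
```

```text
13.075 [ 538.7 -133.   125.8] toolz [ 0.339 -0.037 -0.94 ] x [ 0.934 -0.102  0.341] q [-0.3   0.36  2.08  0.19  0.36  1.22] units [-0.54  0.05  1.63] [ 0.4  0.9 -0.1]
```

{"fn": "apply_moves", "kwargs": {
  "targets": [
    [-1, [-0.07, 0.01, 0.2], [0, 0, 0]],
    [-1, [-0.07, 0.01, 0.2], [0, 0, 0]],
    [-1, [-0.07, 0.01, 0.2], [0, 0, 0]],
    [-1, [-0.07, 0.01, 0.2], [0, 0, 0]],
    [-1, [-0.07, 0.01, 0.2], [0, 0, 0]],
    [-1, [-0.07, 0, 0.2], [0, 0, 0]],
    [-1, [-0.07, 0, 0.2], [0, 0, 0]],
    [-1, [-0.05, 0, 0.15], [0, 0, 0]]
  ]
}}

```text
t: 14.08
ee_pos: [538.6, -136.3, 42.3]
orientation: [3.072, -0.168, 0.538]
ft_force: [-7.9, 1.1, 9.7]
width: 0.5
grasp_force: 5.2
```

{"fn": "apply_moves", "kwargs": {
  "targets": [
    [-1, [-0.04, 0, 0.11], [0, 0, 0]],
    [-1, [-0.04, 0, 0.11], [0, 0, 0]],
    [-1, [0, 0, 0], [0, 0, 0]],
    [-1, [0, 0, 0], [0, 0, 0]]
  ]
}}

```text
t: 14.58
ee_pos: [539.1, -136.4, 33.4]
orientation: [3.071, -0.168, 0.543]
ft_force: [-21.2, 2.7, 44.5]
width: 0.5
grasp_force: 23.0
```

It's on the stop: z is 33 mm and the force has risen sharply. Letting the pedal up.

{"fn": "apply_moves", "kwargs": {
  "targets": [
    [-1, [0.07, 0, -0.2], [0, 0, 0]],
    [-1, [0.07, 0, -0.2], [0, 0, 0]],
    [-1, [0.07, 0, -0.2], [0, 0, 0]],
    [-1, [0.07, 0, -0.2], [0, 0, 0]],
    [-1, [0.1, 0, -0.28], [0, 0, 0]],
    [-1, [0.1, 0, -0.28], [0, 0, 0]],
    [-1, [0.1, 0, -0.28], [0, 0, 0]],
    [-1, [0.1, 0, -0.28], [0, 0, 0]]
  ]
}}

```text
t: 15.58
ee_pos: [538.7, -136.3, 134.4]
orientation: [3.071, -0.168, 0.54]
ft_force: [-0.4, -0.1, -1.1]
width: 0.3
grasp_force: 0.0
```

{"fn": "apply_moves", "kwargs": {
  "targets": [
    [-1, [0, 0, -0.6], [0, 0, 0]],
    [-1, [0, 0, -0.6], [0, 0, 0]],
    [-1, [0, 0, -0.6], [0, 0, 0]],
    [-1, [0, 0, 0], [0, 0, 0]],
    [-1, [0, 0, 0], [0, 0, 0]]
  ]
}}

```text
t: 16.2
ee_pos: [508.3, -133.0, 217.8]
orientation: [3.071, -0.168, 0.54]
ft_force: [0.0, -0.4, -0.2]
width: 0.3
grasp_force: 0.0
```

Run:
```python
from h import *
s=ctrl.get_obs();print(s["t"],s["ee_pos"],s["ft_force"])
im=grab("wrist");t=grab("top")
for l in("pedal_tread","shuttle_grip"):print(l,[(d["xy"],ray(im,d["xy"],100),d["score"]) for d in ctrl.pinpoint(l,"wrist")])
a=np.vstack([cv2.resize(im["pixels"],(400,300)),cv2.resize(t["pixels"],(400,300))]);cv2.imwrite("pics/w6.png",a)
```

```text
16.2 [ 508.25279166 -132.97163374  217.80643371] [ 0.00871883 -0.39393806 -0.19943153]
pedal_tread [([331.8, 244.3], array([ 541.26563497, -146.45096083,  100.        ]), 0.89)]
shuttle_grip [([117.0, 272.1], array([538.28194202,   2.94652515, 100.        ]), 0.65)]
```

View pics/w6.png

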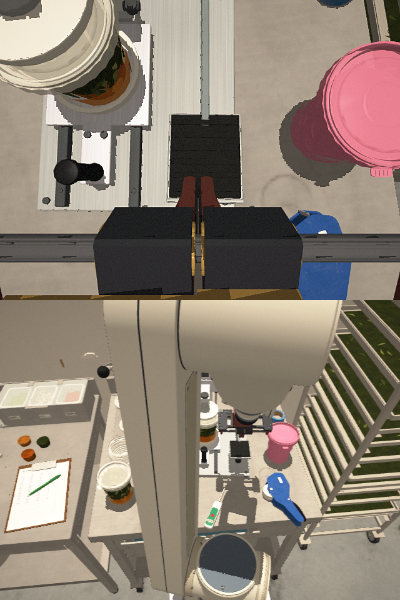

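The pedal is back up and the shuttle is still in (handle at about x=538). To confirm the lid went down, I'll return to the pose of the earlier wrist picture and compare the two.

{"fn": "apply_moves", "kwargs": {
  "targets": [
    [-1, [-0.25, -0.013, 0.145], [0, 0, 0]],
    [-1, [-0.25, -0.013, 0.145], [0, 0, 0]],
    [-1, [0, 0, 0], [0, 0, 0]],
    [-1, [0, 0, 0], [0, 0, 0]]
  ]
}}

```text
t: 16.9
ee_pos: [490.3, -129.8, 195.9]
orientation: [3.071, -0.168, 0.541]
ft_force: [0.1, -0.1, 0.1]
width: -0.1
grasp_force: 0.0
```

Run:
```python
from h import *
s=ctrl.get_obs();print(s["t"],s["ee_pos"])
im=grab("wrist");b=cv2.imread("pics/w5.png")
c=lambda i:cv2.resize(i[0:200,0:260],None,fx=1.5,fy=1.5,interpolation=cv2.INTER_CUBIC)
cv2.imwrite("pics/w7.png",np.hstack([c(b),c(im["pixels"])]))
```

```text
16.9 [ 490.29252604 -129.78607229  195.91090253]
```

View pics/w7.png

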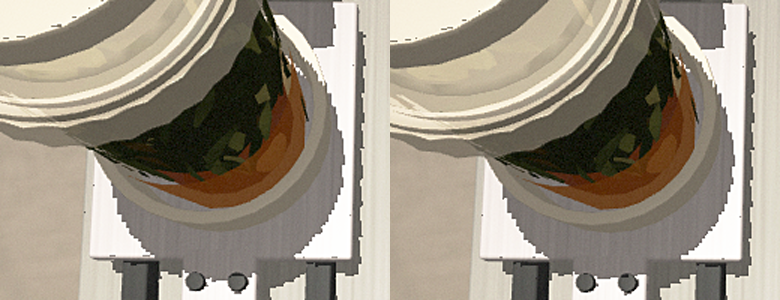

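Same view before (left) and after (right): the lid's skirt sits about 8 px lower on the tub. That's roughly 6 mm, as expected for a seated lid. The shuttle and tub haven't moved, so I'm handing in.

```bash
python3 -c "
from workcell import ctrl
print(ctrl.close_job())"
```

```text
the job is handed in; nothing more can be done
None
```

The job is handed in: the shuttle is in on its detent, the press pushed the lid down (about 6 mm in the before/after pictures), and the pedal is back up; the pedal press peaked at about 49 N (45 N vertical) at the fingertips, over the 40 N arm/body limit if that covers the fingers.

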